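Turn a circuit board over in its assembly frame

ROBOT

A 6-joint arm with a two-finger parallel gripper is mounted at the origin on the work surface. World frame = base frame: x ahead of the robot, y to its left, z up, the work surface at z = 0. Lengths are in m, angles in degrees, forces in N, time in s.
With the tool pointing down it reaches from about 0.35 to 0.875 m from the base axis. Payload 4.2 kg.
Tool frame: the origin (TCP) lies midway between the tips of the shut fingers; the grasp point (between the pads) lies 19 mm behind it; z points along the fingers, y is the line along which they close (so a half turn about z gives the same grasp; the last joint's range is limited). The gripper opens to 87 mm and grips with 3 to 60 N. Pads are 19 mm wide; open, the fingers measure 117 mm over their backs; the gripper's body (75 mm by 190 mm) begins 51 mm behind the grasp point.
Start: joints at [81.051, 22.042, 0.453, 0, -68.411, -14.817], TCP at [0.252, 0.572, 0.223] pointing down, gripper open.
Joint ranges: [-179.83, 179.83], [-69.29, 118.12], [-61.27, 80.66], [-181.25, 117.63], [-171.15, -9.14], [-177.46, 177.46]. Speed limits (degrees/s): [159.86, 159.86, 180, 180, 180, 180].

INTERFACE

Orientations are given as a 3x3 rotation matrix whose columns are the frame's x, y, z axes.
In Python, from station import r, cams gives the robot as it stands.
- The arm moves only by the tool play_rows, never from a script. Its argument "commands" is text: rows parted by semicolons, each of 6 numbers parted by spaces: the shift along the world's x, y, z normalised to -1 to 1, where 1 is 30 mm, then the turn, a rotation vector about the world's x, y, z normalised to -1 to 1, where 1 is 0.15 rad. A call has 1 to 20 rows; each row shifts and turns the commanded pose from where the row before left it; what a row does not reach is not made up. A row lasts 1/10 s, in which the tool goes at most 50 mm and 8.59 degrees, less where a joint would pass 70% of its speed; a pose out of reach is approached as far as the arm can. A call with a number of a shift or a turn outside -1 to 1 is refused whole. A call with a gripper value outside its range is refused whole. "grip" is the finger opening in mm, from 0 to 87, set as the call begins (left out, the last holds). The fingers move at their own pace and stop on an object; the grip force is fixed at half the most. Time passes only in rows, so rows that do not move let the fingers close. It gives the time, the measured TCP pose, the force, the opening and the grip force at its end, in the units of the state.
- r.sense(): the state, without advancing time (a new reading comes with each control period).
- cams.capture(name): name is "scene" or "top" or "wrist"; returns (picture, depth): 384x512x3 uint8, blue, green, red; 384x512 float32, m along the optical axis (not along the pixel's ray), 0 where there is no reading.
- cams.camera_info(name): a dict with "mtx" (3x3 intrinsics, pixels), "k1" (the pictures are not rectified: a ray, as slopes to the right and down, at radius r is drawn at 1 + k1 r^2 times it, then the intrinsics apply), "R" (3x3) and "t" (3): a world point X has camera coordinates R X + t. Camera axes: x right, y down, z forward; pixel columns grow to the right and rows downward; lengths in m; the calibration is good to about 2 mm. A picture is of the moment at which its call begins: read the wrist's pose just before it. camera_info takes no time and is no camera call; for the wrist camera it gives the pose at the moment of the call.
- r.finish_job(): hands the job in; it is judged then, once.
The state is a dict: "time_s": time; "joints": joint angles; "joint_velocities": joint speeds; "effort": joint torques, N m; "tcp_pos": TCP position; "ee_rot": TCP orientation; "wrist_force": force on the tool from outside, world axes, zero at the start; "moment": the same for the moment, N m; "gripper_width": opening from 0.0 (shut) to 1.0 (fully open); "gripper_force": force on a finger pad.
Only numpy, scipy, OpenCV 4.12 (cv2) and the standard library are available. Lean on these libraries where they do the work, as an engineer would, in place of code of your own. Each camera call takes 0.05 s, during which the arm holds its last target. There are 200 camera calls.

TASK

The circuit board clamped in the pivoted assembly frame has its components up, more or less tilted. Turn the frame over, either way round, by pushing gently on its long aluminium rails with the fingertips, and leave it level with the solder side of the board up. Do not grip or force the frame, touch the board or its components, shift the holder, or disturb the other things on the bench.

Things in the scene. Friction and masses are not known exactly. Their poses are not given: they have to be found in the camera images.
- holder: Circuit-board holder, about 3 kg, loose on rubber feet. Two dark steel end brackets at y = -122 and +122: foot bar 190 along x, 24 along y; upright 34 along x, 144 high; low rods join them (tops 19 high). The turning frame hangs between them on a level axis along y, 125 above the bench. Black knob outside the +y upright, out to y = 161. Origin: on the bench, midway between brackets; z up.
- turn_frame (a joint): Frame angle about the holder's y axis (rad). 0: level, components up. Positive: rail_a goes down, rail_b up; negative: the reverse. It turns all the way round without stops; at +3.1416 or -3.1416 it is level, solder side up (rails' top faces 131 above the bench). The stiff pivot stays where left; turning takes about 0.22 N m (3 N at a rail). Starts within 0.75 rad of level.
- pivot (a point): Point on the pivot axis midway between the uprights, 125 above the bench; axes as the holder's.
- rail_a (a point): Centre of the long aluminium rail on the frame's +x side, 75 from the pivot axis; axes turn with the frame (at angle 0 as the holder's; z on the component side). The frame is 170 along x and 210 along y, of bar 12 thick; the long rails are 20 wide (65 to 85 from the axis). Turned on edge, its edges reach 40 and 210 above the bench.
- rail_b (a point): Centre of the long rail on the frame's -x side, a bar like rail_a's, 75 from the pivot axis the other way; same axes as rail_a.
- board: Green circuit board, 80 along x, 136 along y, 3 thick, clamped in the frame by two black bars along x (12 wide, at y = -72 and +72). Origin at its centre, on the pivot axis; z points out of the component side, where black blocks and cans stand up to 24 high; the other side has only rows of solder points. A gap of 25 lies between board and each long rail.
- flux_bottle: White bottle with a black cap, 42 across, 105 high; origin under its centre. Leave alone.
- tip_cleaner: Black pot with brass wool, 68 across, 45 high; origin under its centre. Leave alone.
- parts_bin: Open blue bin of small connectors, 150 by 100, 55 high; origin under its centre. Leave alone.
- screwdriver: Screwdriver, 170 long, handle 26 thick, lying flat on the bench. Leave alone.

How it is judged:
By the outcome, as a careful person would: the job done as asked, in the order asked, and still so for the second after the job is handed in, with the robot touching nothing.
It also fails if it takes over 48 s, if anything falls off the work surface, if the arm or the gripper's body presses on something with over 40 N, if the wrist force passes 120 N, or if a joint passes its speed limit or range.

## Working session

There is one attempt and no reset: what is moved stays moved. The work goes in short steps, Python scripts to look and compute and a tool call to move; the robot and the scene stay as the last step left them, time stands still between calls to the robot, and variables do not carry over. Pictures are saved under pics/ and viewed, at most 10 in all, crops included, and the job is handed in when it is done.

Besides the shell and the picture viewer there is one more tool, called after "Emit:" by a JSON object that holds its "api" and its "payload", one argument or row to a line. play_rows: Moves the arm, as the interface text tells. Scaled input: -1 to 1 covers 30 mm each way for a shift and 0.15 rad each way for a turn. Its arguments: {"type":"object","properties":{"commands":{"type":"string"},"grip":{"type":"number"}},"required":["commands"]}

```bash
ls; mkdir -p pics; python3 - <<'E'
from station import r,cams
import cv2,numpy as np
for n in("scene","top"):
    p,d=cams.capture(n); cv2.imwrite(f"pics/{n}0.png",p); np.savez(f"pics/{n}0.npz",d=d,**cams.camera_info(n))
    i=cams.camera_info(n); print(n,i)
s=r.sense();print(s['time_s'],s['tcp_pos'],s['ee_rot'],s['wrist_force'])
E
```

```text
pics
scene {'mtx': array([[399.22442513,   0.        , 252.96720933],
       [  0.        , 399.22442513, 191.41680905],
       [  0.        ,   0.        ,   1.        ]]), 'k1': -0.07142576777915964, 'R': array([[-0.65110309,  0.75877617, -0.0179859 ],
       [ 0.61423112,  0.5128531 , -0.59975147],
       [-0.445853  , -0.40154754, -0.79998417]]), 't': array([ 0.32668076, -0.33202042,  1.56540027])}
top {'mtx': array([[400.94040476,   0.        , 262.77567121],
       [  0.        , 400.94040476, 198.39557932],
       [  0.        ,   0.        ,   1.        ]]), 'k1': -0.04824352306660871, 'R': array([[-0.02119638, -0.99976986, -0.0033083 ],
       [-0.97565534,  0.02140737, -0.2182622 ],
       [ 0.21828279, -0.00139861, -0.97588456]]), 't': array([0.05608624, 0.59436717, 1.0862662 ])}
0.1 [0.2516378  0.57150463 0.22157594] [[ 9.15140815e-01 -4.03133756e-01 -6.80077072e-04]
 [-4.03134311e-01 -9.15138957e-01 -1.84859889e-03]
 [ 1.22867591e-04  1.96589069e-03 -9.99998060e-01]] [1.33029005 0.01671971 0.40224898]
```

View pics/scene0.png

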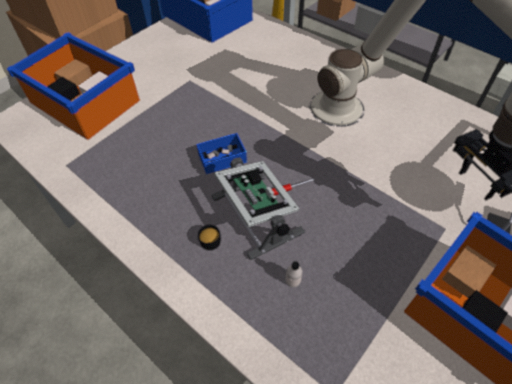

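View pics/top0.png

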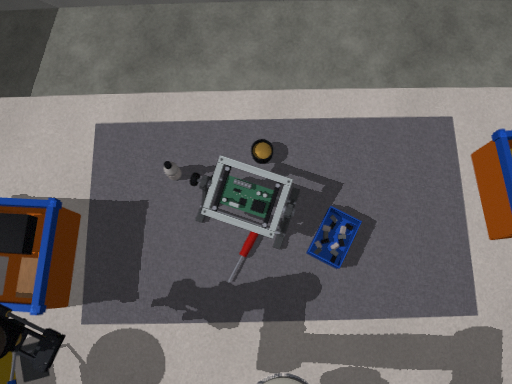

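The top view shows the frame with corners near (218,160), (292,180), (277,234) and (205,212), and the knob (+y side) at (195,179). The flux bottle is at (172,170), the cleaner at (262,150), the bin at (333,237) and the screwdriver at about (243,255). Next I fit the frame in 3D.

```bash
cat > h.py <<'E'
import numpy as np,cv2
def cloud(d,i):
    v,u=np.mgrid[:d.shape[0],:d.shape[1]]
    k=np.array([i['k1'],0,0,0.]) 
    p=cv2.undistortPoints(np.stack([u.ravel(),v.ravel()],1).astype(float)[:,None],i['mtx'],k)[:,0]
    z=d.ravel(); C=np.c_[p*z[:,None],z]
    return ((C-i['t'])@i['R']).reshape(*d.shape,3)
E
python3 - <<'E'
from h import *
for n in("scene","top"):
    i=np.load(f"pics/{n}0.npz"); X=cloud(i['d'],i); im=cv2.imread(f"pics/{n}0.png")
    x,y,z=X[...,0],X[...,1],X[...,2]; ok=i['d']>0
    if n=="top":
        for nm,c in dict(knob=(195,179),bottle=(170,163),cleaner=(262,150),bin=(333,237),sdh=(247,246),sdt=(233,278),mat=(150,250)).items():
            print(nm,X[c[1],c[0]].round(3))
        for c in ((218,160),(255,169),(290,180),(207,210),(240,223),(275,233)): print('px',c,X[c[1],c[0]].round(3))
        kn=X[179,195]
    mn=im.min(2)
    m=ok&(mn>120)&(z>.05)&(z<.25)&(x>.3)&(x<.8)&(abs(y)<.25)
    if n=="top": vv,uu=np.nonzero(m); m[:, :200]=0; m[:, 298:]=0
    else: m[:160]=0; m[225:]=0; m[:,:210]=0; m[:,300:]=0
    P=X[m]; 
    for _ in range(8):
        c=np.median(P,0)if _==0 else P.mean(0); U,S,V=np.linalg.svd(P-c,full_matrices=False); e=abs((P-c)@V[2]); 
        if e.max()<.006: break
        P=P[e<max(.005,np.percentile(e,93))]
    nv=V[2]*np.sign(V[2,2]); print(n,len(P),'c',c.round(3),'normal',nv.round(3),'tilt',np.arccos(nv[2]).round(3))
    ax=np.cross([0,0,1],nv); ax/=np.linalg.norm(ax); print('level axis dir',ax.round(3),np.degrees(np.arctan2(ax[1],ax[0])))
    q=P@np.c_[ax,np.cross(nv,ax)]; rect=cv2.minAreaRect(q.astype(np.float32)); print(rect)
    b=cv2.boxPoints(rect); print((np.outer(b[:,0],ax)+np.outer(b[:,1],np.cross(nv,ax))+nv*(c@nv)).round(3))
    # bracket feet etc: low points
E
```

```text
scene 1099 c [0.595 0.093 0.132] normal [-0.232  0.085  0.969] tilt 0.25
level axis dir [-0.343 -0.939  0.   ] -110.06535219886605
((-0.28406596183776855, 0.5383681058883667), (0.17178571224212646, 0.21310962736606598), 89.7744140625)
[[ 0.547  0.216  0.11 ]
 [ 0.473  0.017  0.109]
 [ 0.629 -0.041  0.152]
 [ 0.703  0.159  0.152]]
knob [0.636 0.226 0.143]
bottle [0.696 0.305 0.103]
cleaner [0.752 0.042 0.038]
bin [ 0.487 -0.163  0.005]
sdh [0.464 0.092 0.026]
sdt [ 0.374  0.135 -0.001]
mat [ 0.46   0.382 -0.001]
px (218, 160) [0.687 0.163 0.148]
px (255, 169) [0.658 0.063 0.15 ]
px (290, 180) [ 0.625 -0.031  0.153]
px (207, 210) [0.555 0.197 0.114]
px (240, 223) [0.518 0.107 0.111]
px (275, 233) [0.501 0.009 0.016]
top 1537 c [0.588 0.087 0.13 ] normal [-0.233  0.084  0.969] tilt 0.25
level axis dir [-0.34  -0.941  0.   ] -109.84788605101683
((-0.28150150179862976, 0.5385628938674927), (0.168246790766716, 0.21407991647720337), 89.46209716796875)
[[ 0.548  0.216  0.11 ]
 [ 0.473  0.015  0.109]
 [ 0.626 -0.041  0.151]
 [ 0.701  0.159  0.151]]
```

Both cameras agree: the pivot is near (0.589, 0.087, 0.125), holder x is (0.94, -0.342) and the frame angle is about -0.25 (rail_a, on the far side, is up). I'll push rail_b (near side) down first. Then I'll push rail_a over the top toward the robot and press it level. First move is to above rail_b with the fingers shut and a slight tilt.

Emit:
{"api": "play_rows", "payload": {
  "commands": "0.55 -0.96 0 -0.043 -0.118 0.028;0.55 -0.96 0 -0.043 -0.118 0.028;0.55 -0.96 0 -0.043 -0.118 0.028;0.55 -0.96 0 -0.043 -0.118 0.028;0.55 -0.96 0 -0.043 -0.118 0.028;0.55 -0.96 0 -0.043 -0.118 0.028;0.55 -0.96 0 -0.043 -0.118 0.028;0.55 -0.96 0 -0.043 -0.118 0.028;0.55 -0.96 0 -0.043 -0.118 0.028;0.55 -0.96 0 -0.043 -0.118 0.028;0.55 -0.96 0 -0.043 -0.118 0.028;0.55 -0.96 0 -0.043 -0.118 0.028;0.55 -0.96 -0.1 -0.043 -0.118 0.028;0.55 -0.96 -0.2 -0.043 -0.118 0.028;0.55 -0.96 -0.3 -0.043 -0.118 0.028;0.55 -0.96 -0.3 -0.043 -0.118 0.028;0 0 0 0 0 0;0 0 0 0 0 0",
  "grip": 0
}}

```text
time_s: 1.9
tcp_pos: [0.5158, 0.1105, 0.1952]
ee_rot: [[0.897, -0.34, 0.281], [-0.327, -0.94, -0.093], [0.296, -0.009, -0.955]]
wrist_force: [-0.4, -0.3, -0.2]
gripper_width: 0.004
gripper_force: 0.0
```

```bash
cat >> h.py <<'E'
PV=np.array([.589,.087,0]);HX=np.array([.94,-.342,0]);HY=np.array([.342,.94,0])
def st():
    from station import r
    s=r.sense();p=s['tcp_pos']-PV;R=np.array(s['ee_rot'])
    print('t',s['time_s'],'holder mm x,y,z',(1e3*np.array([p@HX,p@HY,p[2]])).round(1),'tool z',(R[:,2]@HX).round(3),(R[:,2]@HY).round(3),'tool x.HY',(R[:,0]@HY).round(3),'F',np.round(s['wrist_force'],1),'w',s['gripper_width'])
E
python3 -c "
from h import *;st()"
```

```text
t 1.9 holder mm x,y,z [-76.9  -3.  195.2] tool z 0.296 0.009 tool x.HY -0.001 F [-0.4 -0.3 -0.2] w 0.004061081932677545
```

Emit:
{"api": "play_rows", "payload": {
  "commands": "0 0 -0.8 0 0 0;0 0 -0.8 0 0 0;0 0 -0.7 0 0 0;0 0 -0.15 0 0 0;0 0 -0.15 0 0 0;0 0 -0.15 0 0 0;0 0 -0.15 0 0 0;0 0 -0.15 0 0 0;0 0 -0.15 0 0 0;0 0 -0.15 0 0 0;0 0 -0.15 0 0 0"
}}

```text
time_s: 3.0
tcp_pos: [0.5162, 0.1115, 0.0906]
ee_rot: [[0.897, -0.339, 0.283], [-0.326, -0.941, -0.091], [0.297, -0.01, -0.955]]
wrist_force: [-0.1, 0.3, 3.9]
gripper_width: 0.012
gripper_force: 1.5
```

```bash
python3 -c "
from h import *;st()"
```

```text
t 3.0 holder mm x,y,z [-76.8  -1.9  90.6] tool z 0.297 0.011 tool x.HY 0.0 F [-0.1  0.3  3.9] w 0.011918505235256012
```

Emit:
{"api": "play_rows", "payload": {
  "commands": "0.073 -0.027 -0.133 0 0 0;0.073 -0.027 -0.133 0 0 0;0.073 -0.027 -0.133 0 0 0;0.083 -0.03 -0.1 0 0 0;0.083 -0.03 -0.1 0 0 0;0.083 -0.03 -0.1 0 0 0;0 0 0 0 0 0;-0.4 0.15 0.3 0 0 0;-0.4 0.15 0.7 0 0 0;0 0 0.9 0 0 0;0 0 0.9 0 0 0;0 0 0.9 0 0 0;0 0 0.9 0.17 0.47 0;0 0 0.9 0.17 0.47 0;0 0 0.5 0.17 0.47 0;0 0 0 0.17 0.47 0;0 0 0 0 0 0"
}}

```text
time_s: 4.7
tcp_pos: [0.5069, 0.1146, 0.2494]
ee_rot: [[0.939, -0.344, 0.003], [-0.345, -0.939, 0.009], [-0.001, -0.01, -1.0]]
wrist_force: [-0.1, -0.7, -0.2]
gripper_width: 0.004
gripper_force: 0.0
```

```bash
cat >> h.py <<'E'
def fit(n,tag):
    from station import cams
    p,d=cams.capture(n); cv2.imwrite(f"pics/{n}{tag}.png",p); X=cloud(d,cams.camera_info(n))
    q=X-PV; L=np.stack([q@HX,q@HY,q[...,2]],-1)*1e3
    m=(d>0)&(p.min(2)>90)&(np.ptp(p.astype(int),axis=2)<40)&(abs(L[...,1])>15)&(abs(L[...,1])<100)&(abs(np.hypot(L[...,0],L[...,2]-125)-75)<13)&(L[...,2]>35)
    P=L[m]; a=np.degrees(np.arctan2(P[:,2]-125,P[:,0]))
    h=np.histogram(a,np.arange(-180,181,5)); print(n,{int(e):int(c) for c,e in zip(*h) if c>8})
    return p,L
E
python3 -c "
from h import *;st()
for n in('scene','top'): p,L=fit(n,'1')
cv2.imwrite('pics/c1.png',cv2.resize(cv2.imread('pics/scene1.png')[130:290,180:340],(640,640)))"
```

```text
t 4.7 holder mm x,y,z [-86.7  -2.1 249.4] tool z -0.001 0.01 tool x.HY -0.003 F [-0.1 -0.7 -0.2] w 0.0042829931091541845
scene {-140: 18, -135: 70, -130: 19, 45: 81, 50: 210, 55: 24}
top {-140: 40, -135: 56, 45: 26, 50: 164, 55: 64}
```

View pics/c1.png

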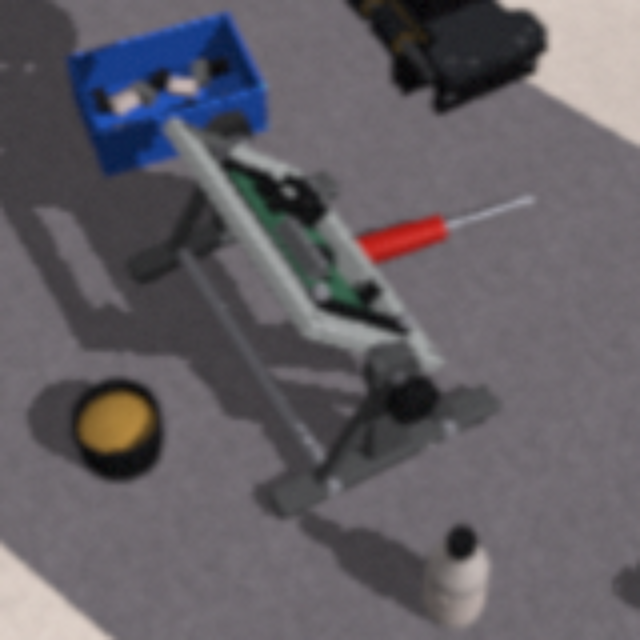

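Emit:
{"api": "play_rows", "payload": {
  "commands": "0.914 -0.333 0 0 0 0;0.914 -0.333 0 0 0 0;0.914 -0.333 0 0 0 0;0.914 -0.333 0 0 0 0;0.914 -0.333 0 0 0 0;0.914 -0.333 0 0 0 0;0 0 -0.8 0 0 0;0 0 -0.8 0 0 0;0 0 -0.8 0 0 0;0 0 0 0 0 0"
}}

```text
time_s: 5.8
tcp_pos: [0.6665, 0.0548, 0.1724]
ee_rot: [[0.94, -0.342, -0.006], [-0.342, -0.94, 0.006], [-0.008, -0.003, -1.0]]
wrist_force: [-0.4, 0.6, -1.1]
gripper_width: 0.007
gripper_force: 0.0
```

```bash
python3 -c "
from h import *;st()"
```

```text
t 5.8 holder mm x,y,z [ 83.8  -3.8 172.4] tool z -0.008 0.003 tool x.HY 0.0 F [-0.4  0.6 -1.1] w 0.006835285481905391
```

Emit:
{"api": "play_rows", "payload": {
  "commands": "-0.25 0.091 0.08 0 0 0;-0.25 0.091 0.08 0 0 0;-0.172 0.063 0.133 0 0 0;-0.172 0.063 0.133 0 0 0;-0.204 0.074 0.1 0 0 0;-0.204 0.074 0.1 0 0 0;-0.22 0.08 0.083 0 0 0;-0.22 0.08 0.083 0 0 0;-0.227 0.083 0.05 0 0 0;-0.227 0.083 0.05 0 0 0;-0.205 0.075 0.017 0 0 0;-0.205 0.075 0.017 0 0 0"
}}

```text
time_s: 7.0
tcp_pos: [0.5926, 0.0836, 0.2045]
ee_rot: [[0.94, -0.342, 0.003], [-0.342, -0.94, 0.009], [-0.0, -0.009, -1.0]]
wrist_force: [3.3, -0.0, -1.6]
gripper_width: 0.004
gripper_force: 1.4
```

```bash
python3 -c "
from h import *;st()
for n in('scene','top'): p,L=fit(n,'2')
cv2.imwrite('pics/c2.png',cv2.resize(cv2.imread('pics/scene2.png')[130:290,180:340],(640,640)))"
```

```text
t 7.0 holder mm x,y,z [  4.6  -2.  204.5] tool z -0.0 0.009 tool x.HY 0.0 F [ 3.3 -0.  -1.6] w 0.0041180544004743025
scene {-85: 35, -80: 44, 90: 12, 95: 47, 100: 20}
top {95: 16, 100: 97}
```

View pics/c2.png

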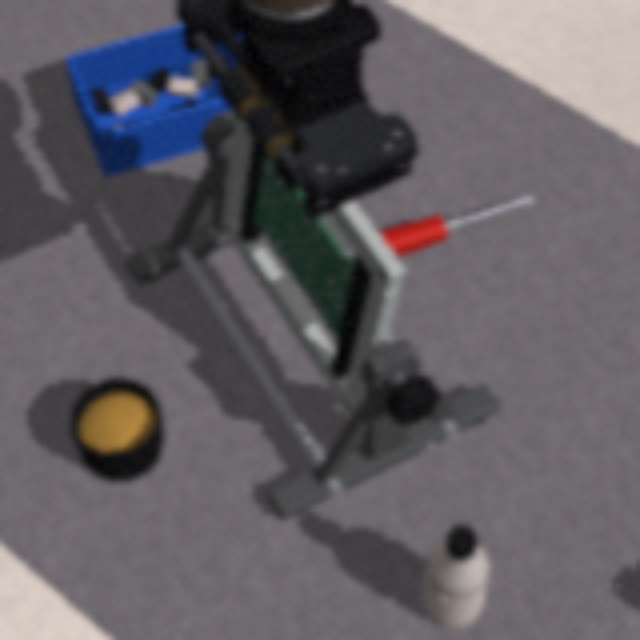

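Emit:
{"api": "play_rows", "payload": {
  "commands": "-0.157 0.057 -0.067 0 0 0;-0.157 0.057 -0.067 0 0 0;-0.157 0.057 -0.067 0 0 0;-0.19 0.07 -0.075 0 0 0;-0.19 0.07 -0.075 0 0 0;-0.19 0.07 -0.117 0 0 0;-0.19 0.07 -0.117 0 0 0;-0.172 0.063 -0.143 0 0 0;-0.172 0.063 -0.143 0 0 0;-0.157 0.057 -0.19 0 0 0;-0.157 0.057 -0.19 0 0 0;-0.14 0.051 -0.2 0 0 0;-0.14 0.051 -0.2 0 0 0"
}}

```text
time_s: 8.4
tcp_pos: [0.5284, 0.1071, 0.1553]
ee_rot: [[0.94, -0.342, 0.005], [-0.342, -0.94, 0.008], [0.001, -0.009, -1.0]]
wrist_force: [1.3, -1.3, 2.4]
gripper_width: 0.003
gripper_force: 1.5
```

```bash
python3 -c "
from h import *;st()
for n in('scene','top'): p,L=fit(n,'3')"
```

```text
t 8.4 holder mm x,y,z [-63.8  -1.9 155.3] tool z 0.001 0.009 tool x.HY 0.0 F [ 1.3 -1.3  2.4] w 0.0033086218518103144
scene {-20: 39, -15: 309, -10: 9, 155: 137, 160: 10}
top {-20: 27, -15: 182, 155: 20, 160: 18}
```

Emit:
{"api": "play_rows", "payload": {
  "commands": "-0.063 0.023 -0.147 0 0 0;-0.063 0.023 -0.147 0 0 0;-0.063 0.023 -0.147 0 0 0;-0.063 0.023 -0.147 0 0 0;-0.063 0.023 -0.13 0 0 0;0 0 0 0 0 0;0 0 0 0 0 0"
}}

```text
time_s: 9.2
tcp_pos: [0.5181, 0.1102, 0.1335]
ee_rot: [[0.94, -0.342, 0.002], [-0.342, -0.94, 0.008], [-0.001, -0.008, -1.0]]
wrist_force: [-0.5, 1.1, -0.1]
gripper_width: 0.007
gripper_force: 0.0
```

```bash
cat >> h.py <<'E'
def plane(n,tag):
    p,L=fit(n,tag)
    m=(p.min(2)>90)&(np.ptp(p.astype(int),axis=2)<40)&(abs(L[...,1])>18)&(abs(L[...,1])<98)&(abs(abs(L[...,0])-75)<9)&(abs(L[...,2]-131)<14)
    P=L[m]; A=np.c_[P[:,0],P[:,1],np.ones(len(P))]
    for _ in range(4):
        s=np.linalg.lstsq(A,P[:,2],rcond=None)[0]; e=abs(A@s-P[:,2]); k=e<3; A,P=A[k],P[k]
    print(n,len(P),'slope x,y deg',np.degrees(s[:2]).round(2),'z0',s[2].round(1),'median z -x/+x',[np.median(P[P[:,0]*g>0,2]).round(1) for g in(-1,1)])
E
python3 -c "
from h import *;st()
for n in('scene','top'): plane(n,'4')"
```

```text
t 9.2 holder mm x,y,z [-74.6  -2.4 133.5] tool z -0.001 0.008 tool x.HY 0.0 F [-0.5  1.1 -0.1] w 0.006531751005436889
scene {0: 302, 5: 57, 170: 141, 175: 36}
scene 362 slope x,y deg [-1.38 -0.03] z0 131.4 median z -x/+x [np.float64(133.1), np.float64(129.7)]
top {-5: 24, 0: 356, 5: 43, 170: 25, 175: 21}
top 334 slope x,y deg [-1.44  0.12] z0 130.4 median z -x/+x [np.float64(132.1), np.float64(128.5)]
```

Emit:
{"api": "play_rows", "payload": {
  "commands": "0 0 -0.04 0 0 0;0 0 -0.035 0 0 0;0 0 0 0 0 0;0 0 0 0 0 0"
}}

```text
time_s: 9.7
tcp_pos: [0.5193, 0.1103, 0.1319]
ee_rot: [[0.94, -0.341, 0.005], [-0.342, -0.94, 0.008], [0.001, -0.009, -1.0]]
wrist_force: [0.2, 0.1, 0.8]
gripper_width: 0.002
gripper_force: 0.2
```

```bash
python3 -c "
from h import *;st()
for n in('scene','top'): plane(n,'5')"
```

```text
t 9.7 holder mm x,y,z [-73.5  -1.9 131.9] tool z 0.001 0.009 tool x.HY 0.0 F [0.2 0.1 0.8] w 0.0018421055294454798
scene {0: 250, 5: 116, 170: 85, 175: 64}
scene 366 slope x,y deg [-0.39 -0.02] z0 131.3 median z -x/+x [np.float64(131.8), np.float64(130.8)]
top {0: 344, 5: 85, 175: 47}
top 355 slope x,y deg [-0.04  0.17] z0 129.9 median z -x/+x [np.float64(129.5), np.float64(129.8)]
```

Level to within about 0.3°. Next I lift off, back away and check again.

Emit:
{"api": "play_rows", "payload": {
  "commands": "0 0 0.2 0 0 0;0 0 0.8 0 0 0;0 0 1 0 0 0;0 0 1 0 0 0;-0.6 0.6 0.8 0 0 0;-0.6 0.9 0 0 0 0;-0.6 0.9 0 0 0 0;-0.4 0.9 0 0 0 0;-0.4 0.9 0 0 0 0;-0.2 0.9 0 0 0 0;0 0 0 0 0 0;0 0 0 0 0 0"
}}

```text
time_s: 11.0
tcp_pos: [0.4351, 0.2636, 0.2462]
ee_rot: [[0.94, -0.34, 0.005], [-0.34, -0.94, 0.008], [0.001, -0.009, -1.0]]
wrist_force: [-1.9, -0.6, -0.5]
gripper_width: 0.005
gripper_force: 0.0
```

```bash
python3 -c "
from h import *;st()
for n in('scene','top'): plane(n,'6')
a=cv2.imread('pics/scene6.png')[130:290,180:340];b=cv2.imread('pics/top6.png')[110:300,140:380]
cv2.imwrite('pics/c6.png',np.hstack([cv2.resize(a,(380,380)),cv2.resize(b,(400,380))]))"
```

```text
t 11.0 holder mm x,y,z [-205.1  113.4  246.2] tool z 0.001 0.009 tool x.HY 0.002 F [-1.9 -0.6 -0.5] w 0.004714147509060137
scene {0: 241, 5: 122, 170: 153, 175: 143}
scene 466 slope x,y deg [-0.29  0.13] z0 131.2 median z -x/+x [np.float64(131.6), np.float64(130.8)]
top {0: 355, 5: 71, 170: 74, 175: 166}
top 468 slope x,y deg [-0.37  0.07] z0 130.0 median z -x/+x [np.float64(130.5), np.float64(129.5)]
```

View pics/c6.png

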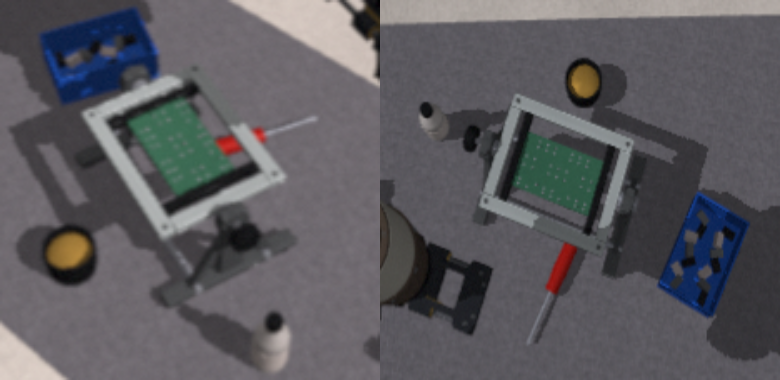

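Both crops show the solder side up and the frame level to about 0.3°. The holder and everything else on the bench are where they were, and the arm is clear.

```bash
python3 -c "
from station import r;print(r.finish_job())"
```

```text
the job is handed in; nothing more can be done
None
```

The frame is turned over and the job handed in at about 11 s: solder side up, level to about 0.3° by both cameras, nothing else on the bench visibly moved, and the highest force I read was about 4 N.

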